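Fit the drinks dispenser's tapered tap key so that it holds

ROBOT

A 6-joint arm with a two-finger parallel gripper is mounted at the origin on the work surface. World frame = base frame: x ahead of the robot, y to its left, z up, the work surface at z = 0. Lengths are in m, angles in degrees, forces in N, time in s.
With the tool pointing down it reaches from about 0.4 to 0.825 m from the base axis. Payload 7 kg.
Tool frame: the origin (TCP) lies at the very end of the fingers, on their centre line; the grasp point (between the pads) lies 19 mm behind it (ctrl.grip_depth is the distance from the TCP to the grasp point, in m); z points along the fingers, y is the line along which they close (so a half turn about z gives the same grasp; the last joint's range is limited). The gripper opens to 88 mm and grips with 3 to 60 N. Pads are 19 mm wide; open, the fingers measure 130 mm over their backs; the gripper's body (78 mm by 193 mm) begins 47 mm behind the grasp point.
Start: joints at [-48.81, 20.546, 0.682, 0, -70.136, -16.507], TCP at [0.282, -0.613, 0.227] pointing down, gripper open.
Joint ranges: [-176.03, 176.03], [-82.01, 121.73], [-58.28, 71.71], [-173.87, 95.51], [-174.79, -0.11], [-173.66, 173.66]. Speed limits (degrees/s): [136.94, 136.94, 172.46, 180, 180, 180].

INTERFACE

Orientations are given as [roll, pitch, yaw] about the fixed x, y, z axes, in that order (R = Rz(yaw) Ry(pitch) Rx(roll)).
In Python, from plant import get_obs, eyes, ctrl, spotter gives the robot as it stands.
- The arm moves only by the shell command python3 -m crank 'ROWS'. ROWS is JSON, one flat list of numbers, 7 for each row, row after row: the turn, a rotation vector about the tool's x, y, z in rad, then the shift along the tool's x, y, z in mm, then the opening, from 0 (shut) to 1 (fully open). A call has 1 to 5 rows; each row shifts and turns the commanded pose from where the row before left it, along the tool's axes as they then stand; what a row does not reach is not made up. A row lasts 1/8 s, in which the tool goes at most 62.5 mm and 10.7 degrees, less where a joint would pass 70% of its speed; a pose out of reach is approached as far as the arm can. A call is refused whole if a number of a shift passes 62.5 or a number of a turn 0.188, either way. A call with a gripper value outside its range is refused whole. The fingers move at their own pace and stop on an object; the grip force is fixed at half the most. Time passes only in rows, so rows that do not move let the fingers close. It gives the time, the measured TCP pose, the force, the opening and the grip force at its end, in the units of the state.
- get_obs(): the state, without advancing time (a new reading comes with each control period).
- eyes.snapshot(name): name is "scene" or "top" or "wrist"; returns the picture (400x640x3 uint8, blue, green, red); there is no depth.
- eyes.camera_model(name): a dict with "fx", "fy", "cx", "cy" (pixels), "extrinsics" (4x4, takes a point from camera to world coordinates). Camera axes: x right, y down, z forward; pixel columns grow to the right and rows downward; lengths in m; the calibration is good to about 2 mm. A picture is of the moment at which its call begins: read the wrist's pose just before it. camera_model takes no time and is no camera call; for the wrist camera it gives the pose at the moment of the call.
- ctrl.close_job(): hands the job in; it is judged then, once.
Trained networks look in the newest picture that a camera, given by its name, has taken for a name from the list of things; names that differ only in an ending like _2 or _b are one class to them, and where a whole thing is asked for, a point or a joint stands for the part that bears it (a point fixed in the world has none). Each returns a list of dicts, best first, with "p" (0 to 1); they miss things now and then, are a little off and sometimes report something else, mostly with a low value. They report only what shows in the picture. A call takes as long as a camera call. They do not tell look-alikes from the thing itself.
- spotter.outline_of(camera, target): "region" (400x640 bool, what is visible of it) and "rect" ([left, top, width, height] in pixels, round what is visible of it).
- spotter.place_of(camera, target): "location" ([column, row] in pixels: a listed point, or the origin of a listed thing).
The state is a dict: "clock": time; "joint_pos": joint angles; "qvel": joint speeds; "tau": joint torques, N m; "tool_pos": TCP position; "orientation": TCP orientation; "force": force on the tool from outside, world axes, zero at the start; "moment": the same for the moment, N m; "opening": finger opening in m; "gripper_force": force on a finger pad.
Only numpy, scipy, OpenCV 4.12 (cv2) and the standard library are available. Lean on these libraries where they do the work, as an engineer would, in place of code of your own. Each camera call takes 0.05 s, during which the arm holds its last target. There are 200 camera calls.

TASK

The drinks dispenser's tap key has been washed and is draining on its sloped rest: stand it loosely in the tap's tapered hole, upright with its crossbar in line with the spout, and let go of it. Then take it from above by the crossbar and press it down as you turn it a quarter turn (either way; never ram it straight down), so that it ends fully home, its collar flush on the tap and the bar square across the spout, and holds there by itself. Leave the crockery and the other things on the table where they are.

Things in the scene. Friction and masses are not known exactly. Their poses are not given: they have to be found in the camera images.
- key_neck (a point): Tap key (0.18 kg, 127 mm long): centre of its bare steel neck, 14 x 14 mm square, reaching 28 mm down to the collar and 30 mm up to the crossbar. z runs along the key to its head, y along the crossbar. At the start it lies at 45 degrees, head up and away from the robot, tip down towards it, bar level; +x then points down and away. Neck free for fingers on both y sides and above.
- key_bar (a point): Tap key: centre of its blue crossbar, 56 mm long (along y), 18 mm wide (along x), 18 mm high (along z); on the axis 39 mm above key_neck. Same axes. The neck below is narrower than the bar; fingers opened over 60 mm pass the ends of the bar.
- key_tip (a point): Tap key: small end of its smooth round steel plug, on the axis 79 mm below key_neck. Same axes. The plug is 45 mm long, 14 mm across here and 30 mm at the collar (10 degrees half angle).
- key: The tap key itself; origin on its axis at the underside of the black square collar (44 x 44 x 6 mm), 34 mm below key_neck. Same axes. Taken across the neck (along y) from straight above, within 4 mm of key_neck, then swung 45 degrees, it stands upright with the gripper leaning 45 degrees and clear of the bar.
- tap_mouth (a point): Centre of the mouth of the tap's tapered hole, in the flat steel top (54 mm across) 100 mm above the table. z up, y towards the spout, whose end is 80 mm off and lower. Set in by hand the key stands here by itself, collar 10 mm up (key_neck 44 mm above this point). Fully home: collar on the tap, key_neck 34 mm above this point.
- dispenser: Drinks dispenser, fixed; origin on the table below tap_mouth, same axes. Four sprung white pads line the tap's hole (42 mm across at the top) and match the plug. The key's last 10 mm spread them: pressed while being turned a quarter turn it sinks under 4 N growing to about 15 N (turning takes up to 0.25 N m); pushed straight it takes about a third more. Wherever it is left, friction holds it. Not pressed, it stays high.
- jar (a point): Centre of the dispenser's jar lid, 240 mm above the table, 290 mm from the tap's axis on its -y side. The glass jar is 200 mm across and 270 mm high with its knob; a pipe at 75 mm height joins it to the tap.
- rest: Grey sloped draining rest, fixed; origin on the table right below key_neck's first place, +x from the key's tip to its head. Foot from 95 mm before to 70 mm behind the origin, 90 mm wide. A splash guard 90 mm wide, 105 mm high stands across it, 64 to 70 mm behind the origin. A 10 mm wide rib carries the neck; beside the rib 22 mm are free under the neck.
- mug_white: Bystander: white mug, 82 mm across, 80 mm high; origin at the centre of its underside.
- cup_blue: Bystander: blue cup, 76 mm across, 75 mm high; origin at the centre of its underside.
- sugar_jar: Bystander: amber jar, 76 mm across, 100 mm high; origin at the centre of its underside.
- spoon: Bystander: steel spoon lying on the table near the robot, 150 mm long.
- tea_box: Bystander: green box, 70 x 130 x 75 mm; origin at the centre of its underside.
- teapot: Bystander: white teapot, 116 mm across, 95 mm high; origin at the centre of its underside.
- syrup: Bystander: green bottle, 60 mm across, 160 mm high; origin at the centre of its underside.
Things that resemble listed ones, but are neither listed nor needed, are in the scene too. What is shaped like the key but purple is not meant.

How it is judged (in metres and radians):
On the way, in this order (a step that is already met when the one before it is completed fails the run):
1. the key stands loosely in the hole, upright, its crossbar in line with the spout (within 25 degrees), collar at least 4 mm above the tap, and the fingers have let go (horizontal distance between key_neck and tap_mouth below 0.01 m and z of key_neck in the frame of tap_mouth between 0.038 and 0.05 m and angle between key_neck's own z axis and vertical below 0.17 rad and angle between the y axis of key_neck and the y axis of tap_mouth, either way round below 0.436 rad and contact force between the fingers and key below 0.05 N), for 0.2 s.
2. part of the way round (25 to 70 degrees from the spout line), the key has already been pressed at least 2.5 mm deeper than it stood loosely (horizontal distance between key_neck and tap_mouth below 0.01 m and z of key_neck in the frame of tap_mouth below 0.0415 m and angle between the y axis of key_neck and the y axis of tap_mouth, either way round between 0.436 and 1.22 rad).
At the end, for the whole second after the job is handed in: The key is fully home in the tap (collar within 2.5 mm of the tap's top, centred within 6 mm, upright within 5 degrees), its crossbar square across the spout within 12 degrees, released and at rest (z of key_neck in the frame of tap_mouth between 0.03 and 0.0365 m and horizontal distance between key_neck and tap_mouth below 0.006 m and angle between key_neck's own z axis and vertical below 0.09 rad and angle between the y axis of key_neck and the x axis of tap_mouth, either way round below 0.21 rad and linear speed of key below 0.02 m/s and contact force between the fingers and key below 0.05 N); the robot touches nothing.
It fails at once if the key is rammed home (collar within 2.5 mm of the tap) before it has been turned 12 degrees from the spout line (horizontal distance between key_neck and tap_mouth below 0.01 m and z of key_neck in the frame of tap_mouth below 0.0365 m and angle between the y axis of key_neck and the y axis of tap_mouth, either way round below 0.21 rad).
It fails at once if a thing standing on the table is shifted by more than 30 mm or knocked over (distance of any of mug_white, cup_blue, sugar_jar, spoon, tea_box, teapot, syrup from where it was at the start of the episode above 0.03 m or angle between any of mug_white, cup_blue, sugar_jar, tea_box, teapot, syrup's own z axis and vertical above 0.5 rad).
It also fails if it takes over 64 s, if anything falls off the work surface, if the arm or the gripper's body presses on something with over 40 N, if the wrist force passes 120 N, or if a joint passes its speed limit or range.

## Working session

There is one attempt and no reset: what is moved stays moved. The work goes in short steps, Python scripts to look and compute and a shell command to move; the robot and the scene stay as the last step left them, time stands still between calls to the robot, and variables do not carry over. Pictures are saved under pics/ and viewed, at most 10 in all, crops included, and the job is handed in when it is done.

```bash
ls; mkdir -p pics; cat > h.py <<'E'
import numpy as np, cv2
from plant import get_obs, eyes, ctrl, spotter
from scipy.spatial.transform import Rotation as R
def ray(cam,px,M=None):
    M=M or eyes.camera_model(cam);T=np.array(M["extrinsics"])
    d=T[:3,:3]@np.array([(px[0]-M["cx"])/M["fx"],(px[1]-M["cy"])/M["fy"],1]);return T[:3,3],d/np.linalg.norm(d)
def proj(cam,p,M=None):
    M=M or eyes.camera_model(cam);T=np.array(M["extrinsics"]);c=T[:3,:3].T@(np.array(p)-T[:3,3])
    return np.array([M["fx"]*c[0]/c[2]+M["cx"],M["fy"]*c[1]/c[2]+M["cy"]])
def tri(rays):
    A=0;b=0
    for o,d in rays:
        P=np.eye(3)-np.outer(d,d);A=A+P;b=b+P@o
    x=np.linalg.solve(A,b);return x,[round(1000*np.linalg.norm((np.eye(3)-np.outer(d,d))@(x-o)),1) for o,d in rays]
E
python3 - <<'E'
from h import *
for c in ("scene","top"):
    im=eyes.snapshot(c);cv2.imwrite(f"pics/{c}0.png",im)
    for t in ("key_neck","key_bar","key_tip","tap_mouth","jar"):
        print(c,t,[(np.round(r["location"]).tolist(),round(r["p"],2)) for r in spotter.place_of(c,t)[:4]])
    T=np.array(eyes.camera_model(c)["extrinsics"]);print(T.round(3).tolist())
print(get_obs())
E
```

```text
pics
scene key_neck [([485.0, 250.0], 0.83), ([351.0, 214.0], 0.77), ([376.0, 199.0], 0.58), ([166.0, 164.0], 0.19)]
scene key_bar [([352.0, 210.0], 0.76), ([481.0, 264.0], 0.72), ([387.0, 201.0], 0.48)]
scene key_tip [([483.0, 232.0], 0.82), ([356.0, 190.0], 0.62)]
scene tap_mouth [([264.0, 212.0], 0.61)]
scene jar [([348.0, 209.0], 0.37)]
[[-0.298, 0.562, -0.771, 1.368], [0.954, 0.187, -0.232, 0.374], [0.014, -0.806, -0.592, 0.8], [0.0, 0.0, 0.0, 1.0]]
top key_neck [([286.0, 275.0], 0.84), ([188.0, 228.0], 0.81), ([304.0, 216.0], 0.76), ([474.0, 169.0], 0.46)]
top key_bar [([274.0, 277.0], 0.8), ([188.0, 219.0], 0.78), ([299.0, 207.0], 0.76)]
top key_tip [([312.0, 279.0], 0.68), ([187.0, 250.0], 0.62), ([310.0, 235.0], 0.51)]
top tap_mouth [([376.0, 192.0], 0.56)]
top jar [([476.0, 170.0], 0.75), ([303.0, 213.0], 0.48)]
[[-0.0, -0.989, 0.148, 0.284], [-1.0, 0.001, 0.003, 0.131], [-0.003, -0.148, -0.989, 1.733], [0.0, 0.0, 0.0, 1.0]]
{'clock': 0.6, 'joint_pos': array([-4.88093737e+01,  2.05449278e+01,  6.79446542e-01, -1.44456559e-03,
       -7.01336583e+01, -1.65063134e+01]), 'qvel': array([ 0.01432476,  0.05251588, -0.0456109 ,  0.00252372,  0.09152678,
       -0.0954974 ]), 'tau': array([ 9.42415027e-04, -5.81990647e+01,  2.93177712e+01,  6.99968442e+00,
        1.23827890e-02, -3.14779652e-05]), 'tool_pos': array([ 0.28185961, -0.61329702,  0.22655376]), 'orientation': array([-1.79999561e+02,  1.54708569e-03, -1.55316178e+02]), 'force': array([-1.50254117,  0.32446438, -0.55300715]), 'moment': array([ 0.03228906, -0.03762579, -0.019823  ]), 'gripper_force': 0.0, 'opening': 0.08787083021227668}
```

View pics/scene0.png

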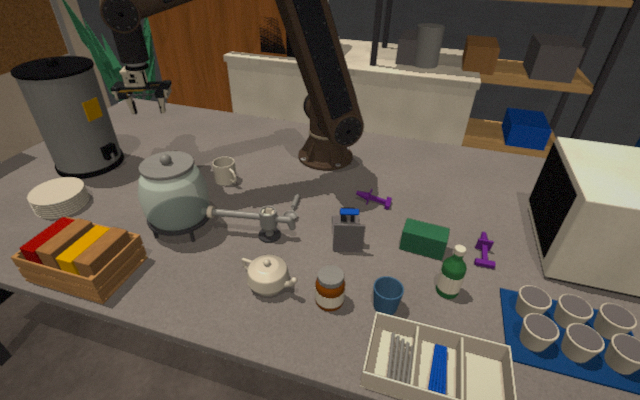

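View pics/top0.png

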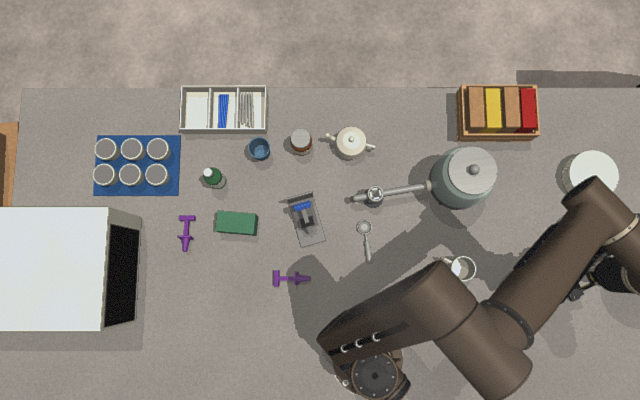

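The pictures show the blue-barred key on the grey rest at scene (348,215) and top (302,210). The tap's hole is at scene (267,214) and top (375,194), with its spout pointing left in the top view. The purple keys are decoys.

```bash
python3 - <<'E'
from h import *
f=lambda s,t:tri([ray("scene",s),ray("top",t)])
n=f((351,214),(304,216));b=f((352,210),(299,207));m=f((264,212),(376,192))
print("neck",n,"bar",b,"mouth",m)
# bar plane-based: top camera only; tap at z=.1; jar lid z=.24
def atz(px,z):
    o,d=ray("top",px);return o+d*(z-o[2])/d[2]
M=atz((375,194),.1);J=atz((476,170),.24);print(M,J,np.linalg.norm((M-J)[:2]),"spout dir deg",np.degrees(np.arctan2(*(M-J)[1::-1])))
print("bar",atz((303,206),.115),"tip",atz((310,235),.03))
print("rest foot corners",atz((297,246),0),atz((326,240),0), atz((282,200),.1),atz((312,193),.1))
o=get_obs();Rt=R.from_euler('xyz',o['orientation'],degrees=True)
T=np.array(eyes.camera_model("wrist")["extrinsics"])
print("cam in tool",Rt.inv().apply(T[:3,3]-o['tool_pos']),(Rt.as_matrix().T@T[:3,:3]).round(3).tolist(),eyes.camera_model("wrist")["fx"])
E
```

```text
neck (array([0.47177189, 0.21385458, 0.08720364]), [np.float64(2.8), np.float64(2.8)]) bar (array([0.49791431, 0.22454018, 0.12422191]), [np.float64(1.3), np.float64(1.3)]) mouth (array([ 0.55319847, -0.03248076,  0.0941241 ]), [np.float64(3.3), np.float64(3.3)])
[ 0.54429245 -0.02535705  0.1       ] [ 0.59614306 -0.3223105   0.24      ] 0.3014462417198742 spout dir deg 99.90448146061323
bar [0.50219315 0.21323572 0.115     ] tip [0.41328237 0.19289912 0.03      ]
rest foot corners [0.3773137  0.23904631 0.        ] [0.39809096 0.13816377 0.        ] [0.52439136 0.2839353  0.1       ] [0.54786076 0.18431433 0.1       ]
cam in tool [ 0.07676852 -0.00023464 -0.15669221] [[-0.002, -0.959, -0.284], [1.0, -0.001, -0.002], [0.001, -0.284, 0.959]] 312.53079945421257
```

```bash
cat >> h.py <<'E'
def plan(p,rpy):
    """total turn (rad) and shift (mm) in present tool axes, shifts first then turns about TCP"""
    o=get_obs();r0=R.from_euler('xyz',o['orientation'],degrees=True);r1=R.from_euler('xyz',rpy,degrees=True)
    print("shift mm",(1000*r0.inv().apply(np.array(p)-o['tool_pos'])).round(1),"turn",(r0.inv()*r1).as_rotvec().round(3))
    print("then-axes shift if turned first",(1000*r1.inv().apply(np.array(p)-o['tool_pos'])).round(1))
E
python3 - <<'E'
from h import *
plan((.475,.213,.31),(180,0,-167))
E
python3 -m crank '[0,0,0,0,0,-60,1, 0,0,0,-20,30,-50,1]'
```

```text
shift mm [-520.6  670.1  -83.4] turn [-0.     0.     0.204]
then-axes shift if turned first [-374.1  761.7  -83.4]
clock: 0.85
tool_pos: [0.2871, -0.5786, 0.3372]
orientation: [179.9, -0.1, -155.4]
force: [0.5, 0.2, 0.7]
opening: 0.0876
gripper_force: 0.0
```

```bash
python3 -m crank '[0,0,0,-38,48,0,1, 0,0,0,-38,48,0,1, 0,0,0,-38,48,0,1, 0,0,0,-38,48,0,1, 0,0,0,-38,48,0,1]';python3 -m crank '[0,0,0,-38,48,0,1, 0,0,0,-38,48,0,1, 0,0,0,-38,48,0,1, 0,0,0,-38,48,0,1, 0,0,0,-38,48,0,1]'
python3 -c "
from h import *
plan((.475,.213,.25),(180,0,-167))"
```

```text
clock: 1.48
tool_pos: [0.3599, -0.2785, 0.3368]
orientation: [-180.0, 0.0, -155.3]
force: [1.5, 0.9, -0.4]
opening: 0.0876
gripper_force: 0.0
clock: 2.1
tool_pos: [0.4323, 0.0192, 0.3372]
orientation: [-180.0, 0.1, -155.3]
force: [2.0, -0.7, -0.3]
opening: 0.0875
gripper_force: 0.0
shift mm [-119.6  158.2   87.5] turn [0.    0.002 0.204]
then-axes shift if turned first [-85.2 179.2  87.2]
```

```bash
python3 -m crank '[0,0,0,-30,39,22,1, 0,0,0,-30,39,22,1, 0,0,0,-30,39,22,1, 0,0,0.102,-30,39,22,1, 0,0,0.102,0,0,0,1]';python3 -m crank '[0,0,0,0,0,0,1]'
python3 - <<'E'
from h import *
M=eyes.camera_model("wrist");im=eyes.snapshot("wrist");cv2.imwrite("pics/w1.png",im)
for t in ("key_neck","key_bar","key_tip","rest","key"):
    print(t,[(np.round(r["location"],1).tolist(),round(r["p"],2)) for r in spotter.place_of("wrist",t)[:3]])
print(proj("wrist",(.475,.213,.085),M))
import json;json.dump({k:np.array(v).tolist() for k,v in M.items()},open("M1.json","w"))
E
```

```text
clock: 2.72
tool_pos: [0.4758, 0.2112, 0.2461]
orientation: [-179.9, -0.2, -167.1]
force: [-1.2, -1.3, -0.2]
opening: 0.0876
gripper_force: 0.0
clock: 2.85
tool_pos: [0.4761, 0.2094, 0.2482]
orientation: [-180.0, -0.0, -166.9]
force: [0.0, -0.1, 0.6]
opening: 0.088
gripper_force: 0.0
key_neck [([634.0, 206.0], 0.72), ([290.3, 329.6], 0.71), ([315.0, 181.8], 0.65)]
key_bar [([319.4, 212.0], 0.9), ([611.1, 232.7], 0.88), ([448.2, 5.9], 0.73)]
key_tip [([317.2, 121.9], 0.95)]
rest [([313.4, 166.8], 0.95)]
key [([310.6, 155.3], 0.86)]
[321.59427154 180.00677873]
```

View pics/w1.png

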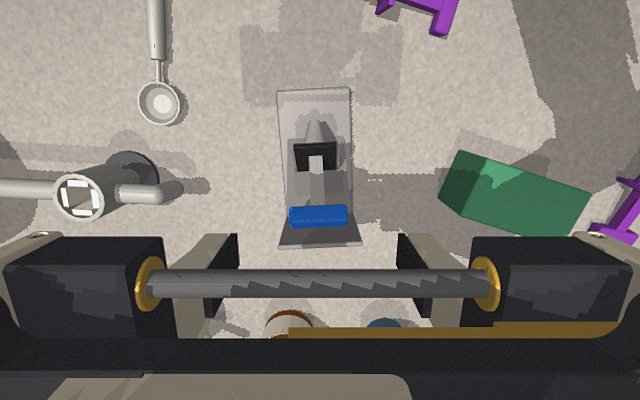

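The wrist view shows the key on the rest, with its bar at (318,215), neck at (315,182) and tip at (317,122). The bar is tilted about 4° in the image. The tap's hole is at (79,198), with the spout pointing right to about (200,187).

```bash
cat > fit.py <<'E'
from h import *
import json
from scipy.optimize import least_squares
M=json.load(open("M1.json"));im=cv2.imread("pics/w1.png")
hsv=cv2.cvtColor(im,cv2.COLOR_BGR2HSV);m=cv2.inRange(hsv,(100,150,40),(118,255,255));m[:190]=0;m[235:]=0;m[:,:260]=0;m[:,370:]=0
m=cv2.morphologyEx(m,cv2.MORPH_OPEN,np.ones((3,3)))
hull=cv2.convexHull(cv2.findNonZero(m));print("blue",cv2.minAreaRect(hull),(m>0).sum())
def pose(v):
    e=np.array([np.cos(v[3]),np.sin(v[3]),0]);u=np.array([0,0,1]);return np.array(v[:3]),(e-u)/2**.5,np.cross(u,e),(e+u)/2**.5
def P(v,a,b,c):
    n,x,y,z=pose(v);return n+x*a+y*b+z*c
S=eyes.camera_model("scene");Tp=eyes.camera_model("top")
def sil(v):  # projected bar extents: hull of corners -> centroid via minAreaRect
    c=np.array([proj(0,P(v,a,b,.039+d),M) for a in(-.009,.009) for b in(-.028,.028) for d in(-.009,.009)],np.float32)
    return c
def res(v):
    c=sil(v);o=hull[:,0].astype(float)
    r=[]
    for t in np.radians(np.arange(0,360,15)):
        d=np.array([np.cos(t),np.sin(t)]);r.append((c@d).max()-((o@d).max()))
    r=list(np.array(r))
    r+=list((proj(0,P(v,0,0,-.079),M)-(317.2,121.9))*.5)
    r+=list((proj(0,P(v,0,0,0),M)-(315,181.8))*.3)
    r+=list(proj(0,P(v,0,0,.039),Tp)-(302,207))+list((proj(0,P(v,0,0,0),Tp)-(304,216))*.7)
    return r
s=least_squares(res,[.475,.213,.085,.22],loss="soft_l1");print(s.x.round(4),np.degrees(s.x[3]),np.round(res(s.x),1))
E
python3 fit.py
python3 - <<'E'
from h import *
import json
M=json.load(open("M1.json"))
m=tri([ray("scene",(267,213)),ray("top",(375,194.)),ray(0,(79,198),M)]);print(m)
o,d=ray(0,(79,198),M);print("wrist@.1",o+d*(.1-o[2])/d[2])
E
```

```text
blue ((317.8980712890625, 216.11361694335938), (21.590103149414062, 58.34724807739258), 86.90594482421875) 1236
[0.4773 0.2094 0.0892 0.223 ] 12.777324993110957 [ 0.4  0.9  2.2  3.2  3.6  3.7  1.6  1.8  2.   2.1  1.7  1.2  1.1  1.5
  2.7  3.7  3.7  3.5  0.   0.5  1.2  1.7  1.8  1.4  0.4  1.   0.8  0.2
  0.3 -1.7  0.3 -1.1]
(array([ 0.54821024, -0.02828314,  0.09028428]), [np.float64(1.8), np.float64(3.0), np.float64(3.0)])
wrist@.1 [ 0.54564204 -0.02478449  0.1       ]
```

```bash
python3 -m crank '[0,0,-0.04,0,0,40,1, 0,0,0,2,0,20,1, 0,0,0,0,0,0,1]'
python3 - <<'E'
from h import *
M=eyes.camera_model("wrist");im=eyes.snapshot("wrist");cv2.imwrite("pics/w2.png",im)
import json;json.dump({k:np.array(v).tolist() for k,v in M.items()},open("M2.json","w"))
for t in ("key_neck","key_bar","key_tip","rest","key"):
    print(t,[(np.round(r["location"],1).tolist(),round(r["p"],2)) for r in spotter.place_of("wrist",t)[:3]])
cv2.imwrite("pics/w2c.png",cv2.resize(im[0:260,200:440],None,fx=2.3,fy=2.3,interpolation=cv2.INTER_CUBIC))
E
```

```text
clock: 3.52
tool_pos: [0.4736, 0.2075, 0.1876]
orientation: [-179.9, -0.1, -164.7]
force: [-0.1, 0.0, 0.4]
opening: 0.0877
gripper_force: 0.0
key_neck [([314.4, 201.1], 0.69)]
key_bar [([317.3, 245.7], 0.98), ([314.1, 175.4], 0.21)]
key_tip [([319.8, 129.0], 0.82)]
rest [([104.3, 180.5], 0.61), ([316.1, 177.4], 0.55)]
key [([313.0, 166.7], 0.64)]
```

View pics/w2c.png

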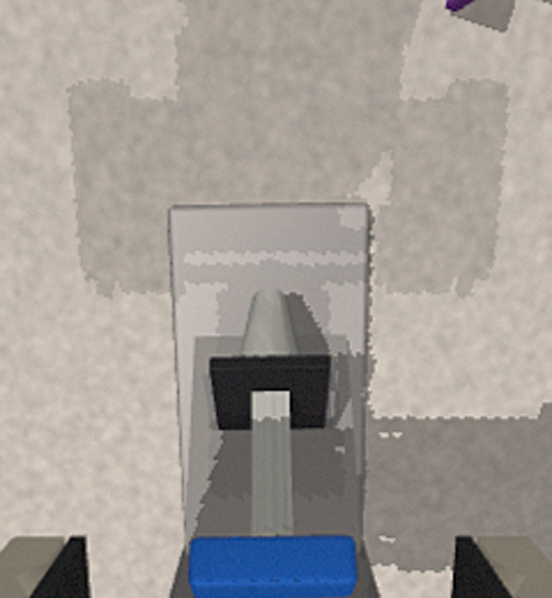

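The close view shows the neck at column about 317.5, square to the gripper. The collar corners are at (292,155) and (343.5,155), and the bar's near edge runs from (282,234) to (355,234).

```bash
cat > fit2.py <<'E'
import re
src=open("fit.py").read();
from h import *
import json
from scipy.optimize import least_squares
M=json.load(open("M2.json"))
def P(v,a,b,c):
    e=np.array([np.cos(v[3]),np.sin(v[3]),0]);u=np.array([0,0,1.]);return np.array(v[:3])+(e-u)/2**.5*a+np.cross(u,e)*b+(e+u)/2**.5*c
# image left = -tool y ; tool y = world (sin yaw,-cos yaw) ~ +y => left is key -y
obs=[((-.022,-.022,-.034),(291.7,155.2)),((-.022,.022,-.034),(343.5,155.2)),((.022,-.022,-.028),(294.8,185.7)),((.022,.022,-.028),(341.3,187)),
((-.009,-.028,.030),(282.2,234)),((-.009,.028,.030),(355.2,233.9)),((0,0,-.079),(317.,126.5))]
f=lambda v:np.concatenate([proj(0,P(v,*a),M)-b for a,b in obs])
s=least_squares(f,[.475,.213,.089,.27],loss="soft_l1");print(s.x.round(4),np.degrees(s.x[3]),f(s.x).round(1))
n=s.x[:3];yaw=np.degrees(s.x[3])-180
plan(n-np.array([0,0,.019]),(180,0,yaw))
E
python3 fit2.py
```

```text
[0.476  0.2082 0.0968 0.2778] 15.915380640017071 [-0.9 -0.3  0.9 -0.9 -0.2  2.4  0.3  0.6 -0.6 -0.3  0.1 -1.   0.4  3.5]
shift mm [ -0.8  -0.9 111.9] turn [ 0.001  0.002 -0.011]
then-axes shift if turned first [ -1.   -0.8 111.9]
```

```bash
python3 -m crank '[0,0,-0.011,-1,-1,40,1, 0,0,0,0,0,40,1, 0,0,0,0,0,22,1, 0,0,0,0,0,12,1, 0,0,0,0,0,0,1]' && python3 - <<'E'
from h import *
im=eyes.snapshot("scene");im2=eyes.snapshot("wrist")
a=cv2.resize(im[150:270,280:420],None,fx=4,fy=4,interpolation=cv2.INTER_CUBIC)[:480];b=im2[80:320,200:440]
cv2.imwrite("pics/d.png",np.hstack([a,cv2.resize(b,(240,480))]))
E
```

```text
clock: 4.45
tool_pos: [0.4756, 0.2078, 0.0745]
orientation: [-180.0, -0.0, -164.1]
force: [-0.1, -0.2, 0.4]
opening: 0.0877
gripper_force: 0.0
```

View pics/d.png

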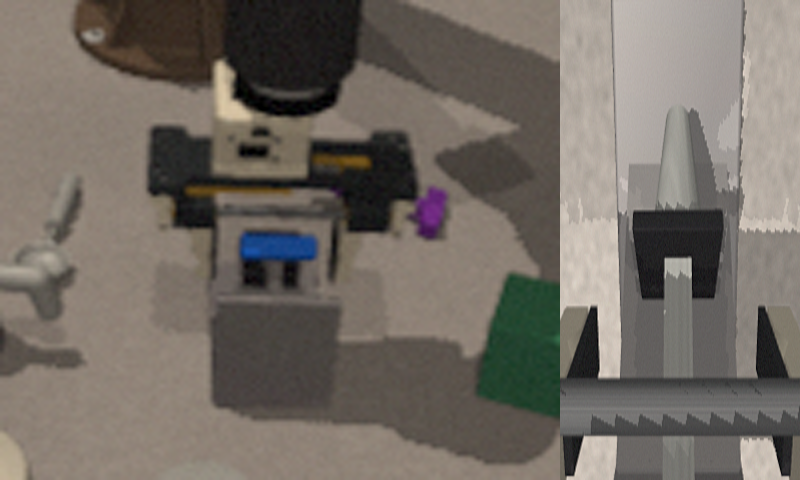

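The fingers straddle the neck and the neck is centred between them, so I'm closing.

```bash
python3 -m crank '[0,0,0,0,0,0,0, 0,0,0,0,0,0,0, 0,0,0,0,0,0,0, 0,0,0,0,0,0,0, 0,0,0,0,0,0,0]'; python3 -m crank '[0,0,0,0,0,-10,0, 0,0,0,0,0,-30,0, 0,0,0,0,0,-40,0, 0,0,0,0,0,-40,0, 0,0,0,0,0,0,0]'
```

```text
clock: 5.18
tool_pos: [0.4755, 0.2077, 0.0746]
orientation: [-180.0, -0.0, -164.1]
force: [0.3, 0.1, 0.4]
opening: 0.0433
gripper_force: 0.0
clock: 5.8
tool_pos: [0.4772, 0.209, 0.1987]
orientation: [179.8, 0.4, -164.1]
force: [0.3, -0.3, -1.7]
opening: 0.0005
gripper_force: 0.0
```

I lifted too early: the fingers are slow and were still closing. I'll check whether the key moved.

```bash
python3 -m crank '[0,0,0,0,0,0,1, 0,0,0,0,0,0,1, 0,0,0,0,0,0,1, 0,0,0,0,0,0,1, 0,0,0,0,0,0,1]'; python3 -m crank '[0,0,0,0,0,0,1, 0,0,0,0,0,0,1, 0,0,0,0,0,0,1, 0,0,0,0,0,0,1, 0,0,0,0,0,0,1]'
python3 - <<'E'
from h import *
M=eyes.camera_model("wrist");im=eyes.snapshot("wrist")
import json;json.dump({k:np.array(v).tolist() for k,v in M.items()},open("M2.json","w"))
for t in ("key_neck","key_bar","key_tip"):
    print(t,[(np.round(r["location"],1).tolist(),round(r["p"],2)) for r in spotter.place_of("wrist",t)[:3]])
cv2.imwrite("pics/w3c.png",cv2.resize(im[0:260,200:440],None,fx=2.3,fy=2.3,interpolation=cv2.INTER_CUBIC))
E
```

```text
clock: 6.42
tool_pos: [0.4755, 0.2077, 0.1943]
orientation: [-180.0, -0.0, -164.1]
force: [0.2, -0.6, -0.2]
opening: 0.045
gripper_force: 0.0
clock: 7.05
tool_pos: [0.4755, 0.2077, 0.1946]
orientation: [180.0, 0.0, -164.1]
force: [-0.2, 0.3, 0.3]
opening: 0.0869
gripper_force: 0.0
key_neck [([315.5, 196.3], 0.95), ([23.6, 208.8], 0.3)]
key_bar [([477.7, 2.6], 0.91), ([319.1, 239.2], 0.89), ([315.4, 171.9], 0.26)]
key_tip [([319.5, 125.9], 0.68)]
```

View pics/w3c.png

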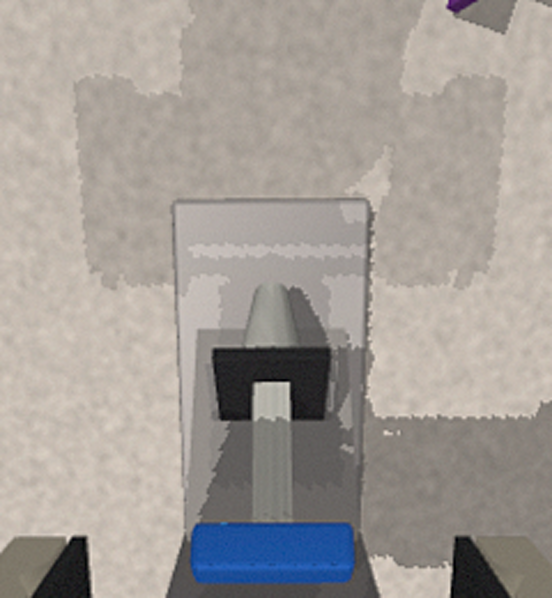

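The key is undisturbed. I'll refit its pose using these corners.

```bash
python3 - <<'E'
s=open("fit2.py").read();a=s.index("obs=[");b=s.index("f=lambda")
s=s[:a]+"""obs=[((-.022,-.022,-.034),(292.6,151.3)),((-.022,.022,-.034),(343.5,150.9)),((.022,-.022,-.028),(295.7,181.7)),((.022,.022,-.028),(341.7,182.2)),
((-.009,-.028,.030),(283.5,227.8)),((-.009,.028,.030),(353.9,227.8)),((.009,-.028,.048),(283.9,253)),((.009,.028,.048),(353,252.6)),((-.004,0,-.079),(318.3,123.5))]
"""+s[b:]
exec(s)
E
```

```text
[0.4763 0.2084 0.0912 0.2796] 16.02053640457175 [ 0.1 -0.9  0.5 -0.7  0.   1.1 -0.7  0.5 -0.  -2.6 -0.2 -2.8  0.6  1.1
 -0.2  1.4 -0.1  0.8]
shift mm [ -1.    0.4 122.4] turn [-0.    -0.    -0.002]
then-axes shift if turned first [ -1.    0.4 122.4]
```

```bash
python3 -m crank '[0,0,0,-1,0,40,1, 0,0,0,0,0,40,1, 0,0,0,0,0,28,0.6, 0,0,0,0,0,14,0.3, 0,0,0,0,0,0,0]'; python3 -m crank '[0,0,0,0,0,0,0, 0,0,0,0,0,0,0, 0,0,0,0,0,0,0, 0,0,0,0,0,0,0, 0,0,0,0,0,0,0]';python3 -m crank '[0,0,0,0,0,0,0, 0,0,0,0,0,0,0, 0,0,0,0,0,0,0, 0,0,0,0,0,0,0]'
```

```text
clock: 7.88
tool_pos: [0.4763, 0.2078, 0.0721]
orientation: [-180.0, -0.1, -164.1]
force: [0.3, -0.4, 0.4]
opening: 0.0633
gripper_force: 0.0
clock: 8.5
tool_pos: [0.4765, 0.2081, 0.0727]
orientation: [180.0, 0.0, -164.1]
force: [-1.1, -0.2, 1.2]
opening: 0.0139
gripper_force: 30.0
clock: 9.0
tool_pos: [0.4765, 0.2081, 0.0727]
orientation: [180.0, 0.0, -164.1]
force: [-2.1, 0.8, 4.4]
opening: 0.0137
gripper_force: 30.0
```

```bash
python3 -m crank '[0,0,0,0,0,-15,0, 0,0,0,0,0,-40,0, 0,0,0,0,0,-50,0, 0,0,0,0,0,-45,0, 0,0,0,0,0,0,0]'; python3 - <<'E'
from h import *
im=cv2.imread("pics/w1.png");t=cv2.imread("pics/top0.png");s=cv2.imread("pics/scene0.png")
z=lambda a,y0,y1,x0,x1,f:cv2.resize(a[y0:y1,x0:x1],None,fx=f,fy=f,interpolation=cv2.INTER_CUBIC)
a=z(im,150,230,20,220,4);b=z(t,165,215,340,440,4);c=z(s,185,235,200,300,4)
cv2.imwrite("pics/tap.png",np.vstack([a,np.hstack([b,c])[:, :800]]))
E
```

```text
clock: 9.62
tool_pos: [0.4781, 0.2091, 0.2271]
orientation: [179.8, 0.4, -164.1]
force: [0.4, -0.2, -1.9]
opening: 0.0139
gripper_force: 30.0
```

View pics/tap.png

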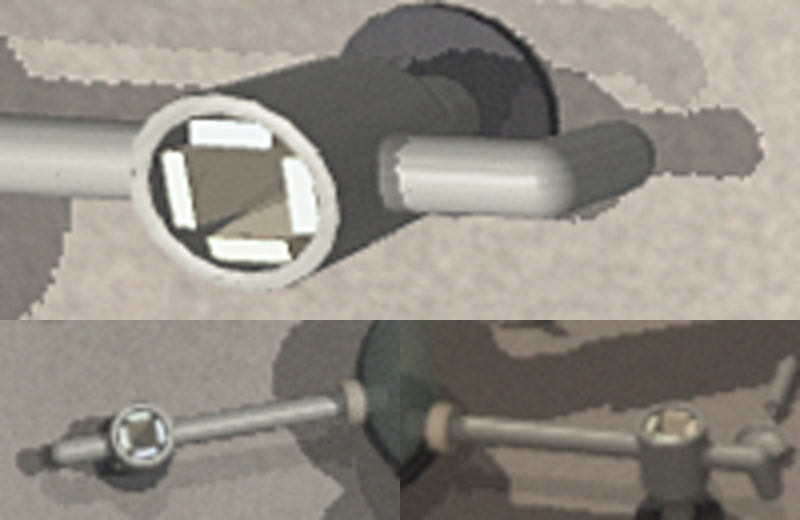

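The tap's mouth centre is at wrist1 (79,197.8), top (375.5,194) and scene (268,211.2). The pipe-to-spout line is at a yaw of about 100°.

```bash
python3 - <<'E'
from h import *
import json
M=json.load(open("M1.json"))
rs=[ray(0,(79,197.75),M),ray("top",(375.5,194)),ray("scene",(268,211.2))]
for o,d in rs: print((o+d*(.1-o[2])/d[2]).round(4))
print(tri(rs))
at=lambda px,z:(lambda o,d:o+d*(z-o[2])/d[2])(*ray(0,px,M))
# pipe centreline w1 at z=.075
a=at((20,188.5),.075);b=at((53,190),.075);c=at((120+0,193.7),.075);d=at((155,195),.075)
for p,q in((a,d),(a,c),(b,d)):print(np.degrees(np.arctan2(*(q-p)[1::-1])))
t=lambda px,z:(lambda o,d:o+d*(z-o[2])/d[2])(*ray("top",px))
p,q=t((425,186),.075),t((357,198.2),.075);print(np.degrees(np.arctan2(*(q-p)[1::-1])))
E
```

```text
[ 0.5454 -0.0248  0.1   ]
[ 0.5443 -0.027   0.1   ]
[ 0.5531 -0.0226  0.1   ]
(array([ 0.54625564, -0.02700519,  0.09501521]), [np.float64(1.5), np.float64(1.3), np.float64(1.4)])
100.13414036605805
99.90025319427089
100.08155137171774
100.2174600192126
```

```bash
python3 -m crank '[0,-0.157,0,0,0,0,0, 0,-0.157,0,0,0,0,0, 0,-0.157,0,0,0,0,0, 0,-0.157,0,0,0,0,0, 0,-0.157,0,0,0,0,0]'; python3 -m crank '[0,0,0,0,0,0,0]'
```

```text
clock: 10.25
tool_pos: [0.5053, 0.2177, 0.2804]
orientation: [-179.4, 38.5, -164.1]
force: [0.4, -0.6, -3.3]
opening: 0.014
gripper_force: 29.9
clock: 10.38
tool_pos: [0.506, 0.2164, 0.2808]
orientation: [-179.4, 38.4, -164.3]
force: [-0.6, -1.1, -3.2]
opening: 0.0137
gripper_force: 30.0
```

```bash
python3 -m crank '[0,0,0,0,0,0,0]'; python3 -c "
from h import *
print(get_obs()['joint_pos'].round(1))"
```

```text
clock: 10.5
tool_pos: [0.5052, 0.2152, 0.2775]
orientation: [-179.5, 38.1, -164.7]
force: [0.3, -0.7, -1.7]
opening: 0.0142
gripper_force: 30.0
[  46.8  -13.5  -58.3   59.8  -22.3 -173.6]
```

```bash
python3 - <<'E'
from h import *
plan((.562,-.024,.215),(180,45,-170))
plan((.562,.10,.215),(180,45,-170))
E
```

```text
shift mm [  45.1 -245.4   46. ] turn [ 0.054 -0.12   0.07 ]
then-axes shift if turned first [  34.  -245.4   54.4]
shift mm [  19.4 -125.6   65.2] turn [ 0.054 -0.12   0.07 ]
then-axes shift if turned first [  18.8 -123.3   69.6]
```

```bash
python3 -m crank '[0,0,0,7,-42,15,0, 0,0,0,7,-42,15,0, 0,0,0,7,-42,15,0, 0,0,0,10,-50,5,0, 0,0,0,10,-50,0,0]'; python3 -m crank '[0,0,0,0,0,0,0]'; python3 - <<'E'
from h import *
print(get_obs()['joint_pos'].round(1))
plan((.562,-.024,.215),(180,45,-170))
E
```

```text
clock: 11.12
tool_pos: [0.5676, 0.0081, 0.2293]
orientation: [-179.5, 36.6, -164.8]
force: [1.5, -0.8, -0.3]
opening: 0.0135
gripper_force: 30.0
clock: 11.25
tool_pos: [0.5687, 0.009, 0.2306]
orientation: [-179.6, 36.7, -164.9]
force: [0.3, 0.7, -1.4]
opening: 0.0137
gripper_force: 30.0
[  22.    -8.1  -51.3   23.9  -11.2 -119.1]
shift mm [ 21.4 -30.1   3.7] turn [ 0.052 -0.144  0.067]
then-axes shift if turned first [ 19.8 -31.3   2.3]
```

```bash
cat > kin.py <<'E'
from h import *
from scipy.optimize import least_squares
D=[([-48.81,20.546,.682,0,-70.136,-16.507],(.28186,-.6133,.22655),(180,0,-155.316)),
([46.8,-13.5,-58.3,59.8,-22.3,-173.6],(.5052,.2152,.2775),(-179.5,38.1,-164.7)),
([22,-8.1,-51.3,23.9,-11.2,-119.1],(.5687,.009,.2306),(-179.6,36.7,-164.9))]
def fk(q,k):
    h,L1,L2,a1,a,L3,b=k;q=np.radians(q);p=q[1]-q[2]
    # forearm frame: d along, n up-perp, s lateral
    d=np.array([np.cos(p),0,-np.sin(p)]);n=np.array([np.sin(p),0,np.cos(p)]);s=np.array([0,1.,0])
    w=np.array([a1+L1*np.sin(q[1]),b,h+L1*np.cos(q[1])])+a*n+L2*d
    # j4 roll about d, then bend -j5 downward
    r4=R.from_rotvec(SG[0]*q[3]*d);ax=r4.apply(s);r5=R.from_rotvec(-q[4]*ax)
    t=(r5*r4).apply(d);r6=R.from_rotvec(SG[1]*q[5]*t)
    x0=(r6*r5*r4).apply(s) ; z1=R.from_euler('z',q[0])
    return z1.apply(w+L3*t),z1.apply(t),z1.apply(x0)
SG=[1,1]
if __name__=="__main__":
  for s4 in(1,-1):
    SG[0]=s4
    def f(k):
        r=[]
        for q,p,o in D:
            P,t,_=fk(q,k);r+=list(100*(P-p))+list(10*(t-R.from_euler('xyz',o,degrees=True).as_matrix()[:,2]))
        return r+list(.3*(k-np.array([.4,.4,.4,0,0,.3,-.19])))
    s=least_squares(f,[.4,.4,.4,0,0,.3,-.19]);print(s4,s.cost,s.x.round(3));print(np.round(f(s.x)[:18],2))
E
python3 kin.py
```

```text
1 29.639060806578524 [ 0.257  0.073 -0.002  0.682 -0.17  -0.059 -0.198]
[-0.38 -0.47 -0.13  0.   -0.    0.    0.44  1.03 -2.22 -4.79  4.51 -0.
 -1.16 -0.23  2.35 -0.58  1.46  0.01]
-1 4.66516021386844 [ 1.119 -0.156  0.314  0.602 -0.572  0.102 -0.192]
[ 0.04 -0.07 -0.11  0.   -0.    0.    0.9   0.3  -1.84 -0.01  0.02 -0.
 -1.02  0.09  1.95  0.01  0.    0.01]
```

```bash
cat > log.py <<'E'
from h import *
import json
o=get_obs();open("D.jsonl","a").write(json.dumps([list(o['joint_pos']),list(o['tool_pos']),list(o['orientation'])])+"\n");print(o['joint_pos'].round(1))
E
python3 log.py; python3 -m crank '[0,0,0,5,-10,0,0, 0,0,0,5,-10,0,0, 0,0,0,5,-10,0,0, 0,0,0,0,0,0,0]'; python3 log.py; python3 -m crank '[0,-0.07,0,0,0,0,0, 0,-0.07,0,0,0,0,0, 0,0,0,0,0,0,0]';python3 log.py;  python3 -m crank '[0,0.15,0,0,0,0,0, 0,0.15,0,0,0,0,0, 0,0.15,0,0,0,0,0, 0,0,0,0,0,0,0]';python3 log.py
```

```text
[  22.    -8.1  -51.3   23.9  -11.2 -119.1]
clock: 11.75
tool_pos: [0.5656, -0.0215, 0.2234]
orientation: [-179.5, 36.9, -164.6]
force: [-0.7, 0.0, -0.8]
opening: 0.0137
gripper_force: 30.0
[  19.1   -7.5  -47.9   12.3  -13.1 -105. ]
clock: 12.12
tool_pos: [0.5513, -0.0269, 0.2426]
orientation: [-179.3, 43.3, -164.4]
force: [0.1, 0.3, -3.2]
opening: 0.0137
gripper_force: 30.0
[  14.7  -11.7  -58.2   30.2   -0.2 -119.6]
clock: 12.62
tool_pos: [0.5596, -0.0388, 0.2435]
orientation: [-178.2, 20.2, -165.4]
force: [0.5, -0.0, -1.7]
opening: 0.0138
gripper_force: 30.0
[ 18.1  -2.6 -30.2   4.4 -42.5 -96.5]
```

```bash
cat > kin2.py <<'E'
from h import *
import json
from scipy.optimize import least_squares
D=[([-48.81,20.546,.682,0,-70.136,-16.507],(.28186,-.6133,.22655),(180,0,-155.316)),
([46.8,-13.5,-58.3,59.8,-22.3,-173.6],(.5052,.2152,.2775),(-179.5,38.1,-164.7))]+[json.loads(l) for l in open("D.jsonl")]
def fk(q,k):
    h,u,v,L2,a,L3,b,a1=k;q=np.radians(q);p=q[1]-q[2]
    d=np.array([np.cos(p),0,-np.sin(p)]);n=np.array([np.sin(p),0,np.cos(p)]);s=np.array([0,1.,0])
    c2,s2=np.cos(q[1]),np.sin(q[1])
    w=np.array([a1+u*s2+v*c2,b,h+u*c2-v*s2])+a*n+L2*d
    r4=R.from_rotvec(-q[3]*d);r5=R.from_rotvec(-q[4]*r4.apply(s));rr=r5*r4;t=rr.apply(d)
    r6=R.from_rotvec(q[5]*SG*t);z1=R.from_euler('z',q[0])
    return z1.apply(w+L3*t),z1.apply(t),z1.apply((r6*rr).apply(s))
SG=-1
def f(k):
    r=[]
    for q,p,o in D:
        P,t,_=fk(q,k);r+=list(1000*(P-p))
    return r
K=least_squares(lambda k:f(k)+list(1*(k-np.array([.3,.4,0,.35,0,.3,-.19,0]))),[.3,.4,0,.35,0,.3,-.19,0]).x
if __name__=="__main__":
    print(K.round(3),np.round(f(K),1))
    for q,p,o in D:
        Rm=R.from_euler('xyz',o,degrees=True).as_matrix();P,t,x=fk(q,K);print((t-Rm[:,2]).round(2),"s in tool",(Rm.T@x).round(2))
E
python3 kin2.py
```

```text
[-0.16   0.382 -0.012 -0.042  0.082  0.073 -0.194  0.531] [ -5.2   2.7  -6.5  -7.   -3.  -38.5   0.9   6.3  15.9   3.4   9.9  25.1
   3.  -27.9   2.9   2.6  14.6   1.1]
[ 0. -0.  0.] s in tool [-1. -0. -0.]
[-0.  0. -0.] s in tool [-1.  0.  0.]
[ 0. -0. -0.] s in tool [-1. -0.  0.]
[-0.  0.  0.] s in tool [-1. -0. -0.]
[-0.  0. -0.] s in tool [-1.  0.  0.]
[-0. -0.  0.] s in tool [-1. -0.  0.]
```

```bash
python3 - <<'E'
s=open("kin2.py").read()
s=s.replace("h,u,v,L2,a,L3,b,a1=k","h,u,v,L2,a,L3,b,a1,c1,c2,c3=k").replace("z1.apply(w+L3*t)","z1.apply(w+r4.apply(c1*s+c2*n)+rr.apply(c3*n)+L3*t)").replace("-.19,0]","-.19,0,0,0,0]")
open("kin2.py","w").write(s)
E
python3 kin2.py | head -8
```

```text
[ 0.177  0.227  0.177 -1.014 -1.585 -0.186 -0.409  2.478  0.181 -0.
 -0.923] [ -40.9   -8.8   21.9 -154.9  -68.2   76.5   22.1   20.2   11.4   56.3
   21.7  -22.8   83.3  -38.1  -52.1   11.1   20.2  -34.8]
[ 0. -0.  0.] s in tool [-1. -0. -0.]
[-0.  0. -0.] s in tool [-1.  0.  0.]
[ 0. -0. -0.] s in tool [-1. -0.  0.]
[-0.  0.  0.] s in tool [-1. -0. -0.]
[-0.  0. -0.] s in tool [-1.  0.  0.]
```

```bash
python3 - <<'E'
s=open("kin2.py").read()
a=s.index("K=least");b=s.index("if __name__")
s=s[:a]+"""k0=np.array([.35,.4,0,.4,0,.3,0,0,-.19,0,0]);f0=np.array(f(k0*0));A=np.array([f(e)-f0 for e in np.eye(11)]).T
LAM=np.array([1,1,3,1,3,1,3,10,3,10,10.])*5
K=np.linalg.lstsq(np.vstack([A,np.diag(LAM)]),np.r_[-f0,LAM*k0],rcond=None)[0]
"""+s[b:]
open("kin2.py","w").write(s)
E
python3 kin2.py | head -4
```

```text
[ 0.489  0.435  0.355 -0.393 -1.523  0.115 -0.269  1.592  0.036  0.
 -0.886] [ -47.7   -7.7   10.8 -160.4  -77.    90.8   24.5   19.9   -7.1   63.8
   15.7  -35.    75.3   -5.7  -58.    20.1    4.8   -1.5]
[ 0. -0.  0.] s in tool [-1. -0. -0.]
```

```bash
cat kin2.py | sed -n 1,30p; python3 - <<'E'
from kin2 import *
x=np.linalg.lstsq(A,-f0,rcond=None)[0];print(x.round(3),(A@x+f0).round(1),np.linalg.svd(A)[1].round(1))
print((np.array(f(x))-(A@x+f0)).round(1))
E
```

```text
from h import *
import json
from scipy.optimize import least_squares
D=[([-48.81,20.546,.682,0,-70.136,-16.507],(.28186,-.6133,.22655),(180,0,-155.316)),
([46.8,-13.5,-58.3,59.8,-22.3,-173.6],(.5052,.2152,.2775),(-179.5,38.1,-164.7))]+[json.loads(l) for l in open("D.jsonl")]
def fk(q,k):
    h,u,v,L2,a,L3,b,a1,c1,c2,c3=k;q=np.radians(q);p=q[1]-q[2]
    d=np.array([np.cos(p),0,-np.sin(p)]);n=np.array([np.sin(p),0,np.cos(p)]);s=np.array([0,1.,0])
    c2,s2=np.cos(q[1]),np.sin(q[1])
    w=np.array([a1+u*s2+v*c2,b,h+u*c2-v*s2])+a*n+L2*d
    r4=R.from_rotvec(-q[3]*d);r5=R.from_rotvec(-q[4]*r4.apply(s));rr=r5*r4;t=rr.apply(d)
    r6=R.from_rotvec(q[5]*SG*t);z1=R.from_euler('z',q[0])
    return z1.apply(w+r4.apply(c1*s+c2*n)+rr.apply(c3*n)+L3*t),z1.apply(t),z1.apply((r6*rr).apply(s))
SG=-1
def f(k):
    r=[]
    for q,p,o in D:
        P,t,_=fk(q,k);r+=list(1000*(P-p))
    return r
k0=np.array([.35,.4,0,.4,0,.3,0,0,-.19,0,0]);f0=np.array(f(k0*0));A=np.array([f(e)-f0 for e in np.eye(11)]).T
LAM=np.array([1,1,3,1,3,1,3,10,3,10,10.])*5
K=np.linalg.lstsq(np.vstack([A,np.diag(LAM)]),np.r_[-f0,LAM*k0],rcond=None)[0]
if __name__=="__main__":
    print(K.round(3),np.round(f(K),1))
    for q,p,o in D:
        Rm=R.from_euler('xyz',o,degrees=True).as_matrix();P,t,x=fk(q,K);print((t-Rm[:,2]).round(2),"s in tool",(Rm.T@x).round(2))
[ 0.177  0.227  0.177 -1.015 -1.585 -0.186 -0.41   2.479  0.181  0.
 -0.923] [ -40.9   -8.8   21.9 -154.9  -68.2   76.5   22.1   20.2   11.4   56.3
   21.7  -22.8   83.3  -38.1  -52.1   11.1   20.3  -34.8] [4831.9 4780.6 3411.4  951.9  875.2  514.1  444.9  132.4   79.7   46.6
    0. ]
[-0.  0. -0. -0. -0. -0.  0.  0. -0.  0. -0. -0. -0.  0. -0. -0. -0. -0.]
```

```bash
sed -i 's/c2,s2=np.cos(q\[1\])/C2,s2=np.cos(q[1])/; s/v\*c2,b,h+u\*c2-/v*C2,b,h+u*C2-/' kin2.py; python3 kin2.py | head -4
```

```text
[ 0.201  0.602  0.     0.465 -0.001  0.379  0.    -0.001 -0.192  0.
 -0.   ] [ 0.1  0.1  0.  -0.1  0.  -0.   0.  -0.1  0.   0.  -0.  -0.   0.1 -0.1
  0.1  0.   0.  -0. ]
[ 0. -0.  0.] s in tool [-1. -0. -0.]
```

```bash
cat > ik.py <<'E'
from kin2 import *
LO=np.array([-176.03,-82.01,-58.28,-173.87,-174.79,-173.66])+1;HI=np.array([176.03,121.73,71.71,95.51,-.11,173.66])-1
rng=np.random.default_rng(0)
def ik(p,Rm,n=12,seed=None):
    best=None
    S=[np.array(seed)] if seed is not None else []
    for i in range(n):
        q0=S[i] if i<len(S) else rng.uniform(LO,HI)
        def g(q):
            P,t,x=fk(q,K);return np.r_[1000*(P-p),300*(t-Rm[:,2]),300*(x+Rm[:,0])]
        s=least_squares(g,np.clip(q0,LO+.1,HI-.1),bounds=(LO,HI),x_scale=30,max_nfev=60)
        if best is None or s.cost<best.cost:best=s
        if s.cost<.5:break
    return best.x,best.cost
def pose(neck,lean,yaw):  # lean>0: key upright, tool leaning; yaw = tool yaw(-170 near side / with lean)
    Rm=R.from_euler('xyz',(180,lean,yaw),degrees=True).as_matrix();return np.array(neck)+.019*Rm[:,2],Rm
E
python3 - <<'E'
from ik import *
for z in (.21,.144):
  for lean,yaw in ((45,-170),(45,-155),(45,-185),(38,-170),(45,10),(-45,10),(-45,-170)):
    # lean with sign: (45,-170) near; (45,10) far side lean
    p,Rm=pose((.546,-.026,z),lean,yaw);q,c=ik(p,Rm);print(z,lean,yaw,Rm[:,2].round(2),q.round(0),round(c,2))
E
```

```text
0.21 45 -170 [ 0.7   0.12 -0.71] [ 16.  -6. -49.  -6.  -1. -88.] 338.71
0.21 45 -155 [ 0.64  0.3  -0.71] [  1.  -3. -32. -42. -25. -33.] 0.0
0.21 45 -185 [ 0.7  -0.06 -0.71] [ 12.  -4. -45. -22.  -1. -80.] 2876.44
0.21 38 -170 [ 0.61  0.11 -0.79] [  15.   -6.  -57.   32.   -2. -125.] 80.9
0.21 45 10 [-0.7  -0.12 -0.71] [  15.   37.   11.   -4. -109.   85.] 0.0
0.21 -45 10 [ 0.7   0.12 -0.71] [ 16.  -6. -49.  -6.  -1.  92.] 338.71
0.21 -45 -170 [-0.7  -0.12 -0.71] [  15.   37.   11.   -4. -109.  -95.] 0.0
0.144 45 -170 [ 0.7   0.12 -0.71] [ 12.   2. -41. -41.  -1. -51.] 80.06
0.144 45 -155 [ 0.64  0.3  -0.71] [ -6.   4. -31. -58. -25. -12.] 0.0
0.144 45 -185 [ 0.7  -0.06 -0.71] [ -12.    4.  -38. -117.   -1.   31.] 744.63
0.144 38 -170 [ 0.61  0.11 -0.79] [ 17.   2. -49.  -7.  -1. -88.] 266.94
0.144 45 10 [-0.7  -0.12 -0.71] [  15.   40.    8.   -4. -102.   86.] 0.0
0.144 -45 10 [ 0.7   0.12 -0.71] [ 12.   2. -41. -41.  -1. 129.] 80.06
0.144 -45 -170 [-0.7  -0.12 -0.71] [  15.   40.    8.   -4. -102.  -94.] 0.0
```

```bash
python3 - <<'E'
from ik import *
q=get_obs()['joint_pos']
for yaw in (-160,-157,-154):
  s=q
  for z,back in ((.22,0),(.18,0),(.144,0),(.144,.05),(.144,.09)):
    p,Rm=pose((.546,-.026,z),45,yaw);s,c=ik(p-back*Rm[:,2],Rm,seed=s);print(yaw,z,back,s.round(0),round(c,2))
E
```

```text
-160 0.22 0 [ 11.  -6. -39. -26. -14. -58.] 0.0
-160 0.18 0 [  6.  -2. -36. -41. -15. -40.] 0.0
-160 0.144 0 [ -1.   3. -34. -55. -18. -22.] 0.0
-160 0.144 0.05 [  3.  -4. -38. -44. -18. -35.] 0.0
-160 0.144 0.09 [  6. -11. -41. -34. -18. -47.] 0.0
-157 0.22 0 [  5.  -5. -34. -36. -21. -43.] 0.0
-157 0.18 0 [  1.  -1. -33. -47. -21. -29.] 0.0
-157 0.144 0 [ -4.   4. -32. -57. -22. -15.] 0.0
-157 0.144 0.05 [ -3.  -3. -35. -49. -24. -25.] 0.0
-157 0.144 0.09 [ -2.  -9. -36. -43. -26. -32.] 0.0
-154 0.22 0 [  1.  -4. -31. -42. -27. -33.] 0.0
-154 0.18 0 [ -3.   0. -31. -50. -26. -22.] 0.0
-154 0.144 0 [ -7.   4. -31. -58. -27. -10.] 0.0
-154 0.144 0.05 [ -7.  -2. -33. -52. -29. -18.] 0.0
-154 0.144 0.09 [ -7.  -7. -34. -47. -32. -23.] 0.0
```

```bash
python3 - <<'E'
from ik import *
p,Rm=pose((.546,-.026,.215),45,-158);print(p);plan(p,(180,45,-158))
E
```

```text
[ 0.55845674 -0.02096715  0.20156497]
shift mm [11.3 18.8 40. ] turn [-0.1   -0.434 -0.102]
then-axes shift if turned first [25.7 17.  33.6]
```

```bash
python3 -m crank '[-0.05,0,-0.05,0,9,0,0, -0.05,0,-0.05,0,9,0,0, 0,-0.11,0,3,0,10,0, 0,-0.11,0,3,0,10,0, 0,-0.11,0,3,0,10,0]';  python3 -m crank '[0,-0.104,0,3,0,10,0, 0,0,0,0,0,0,0, 0,0,0,0,0,0,0]'; python3 - <<'E'
from ik import *
p,Rm=pose((.546,-.026,.215),45,-158);plan(p,(180,45,-158));print(get_obs()['joint_pos'].round(0))
E
```

```text
clock: 13.25
tool_pos: [0.555, -0.0207, 0.2108]
orientation: [177.8, 39.3, -160.1]
force: [0.3, 0.3, -2.2]
opening: 0.0137
gripper_force: 30.0
clock: 13.62
tool_pos: [0.5585, -0.0202, 0.2041]
orientation: [177.4, 43.7, -160.4]
force: [1.1, 0.2, -1.6]
opening: 0.0139
gripper_force: 30.0
shift mm [ 2.  -0.8  1.6] turn [ 0.016 -0.023 -0.031]
then-axes shift if turned first [ 2.  -0.7  1.6]
[  7.  -5. -34. -33. -21. -49.]
```

```bash
python3 -m crank '[0.016,-0.023,-0.031,2,-1,2,0, 0,0,0,0,0,0,0]'; python3 - <<'E'
from ik import *
p,Rm=pose((.546,-.026,.215),45,-158);plan(p,(180,45,-158))
s=eyes.snapshot("scene");w=eyes.snapshot("wrist");t=eyes.snapshot("top")
for c in("scene","wrist","top"):
  for k in("key_neck","key_bar","key_tip","tap_mouth"):
    r=spotter.place_of(c,k)[:3];print(c,k,[(np.round(x["location"]).tolist(),round(x["p"],2)) for x in r])
  print({n:proj(c,v).round().tolist() for n,v in dict(neck=(.546,-.026,.215),bar=(.546,-.026,.254),tip=(.546,-.026,.136),mouth=(.546,-.026,.1)).items()})
a=cv2.resize(s[120:250,200:330],(480,480));b=cv2.resize(w[:, 160:480],(320,400))
cv2.imwrite("pics/up.png",np.hstack([a,np.pad(b,((0,80),(0,0),(0,0)))]))
E
```

```text
clock: 13.88
tool_pos: [0.5585, -0.0199, 0.2011]
orientation: [179.9, 45.0, -157.9]
force: [-0.1, -0.1, -1.6]
opening: 0.0138
gripper_force: 30.0
shift mm [-0.1 -1.  -0.7] turn [0.002 0.001 0.001]
then-axes shift if turned first [-0.1 -1.  -0.7]
scene key_neck [([262.0, 176.0], 0.93), ([484.0, 250.0], 0.87), ([377.0, 200.0], 0.73)]
scene key_bar [([482.0, 264.0], 0.89), ([389.0, 202.0], 0.77), ([263.0, 166.0], 0.58)]
scene key_tip [([358.0, 193.0], 0.81), ([485.0, 231.0], 0.81), ([266.0, 200.0], 0.71)]
scene tap_mouth [([265.0, 209.0], 0.56), ([228.0, 179.0], 0.36)]
{'neck': [265.0, 178.0], 'bar': [264.0, 166.0], 'tip': [267.0, 200.0], 'mouth': [268.0, 210.0]}
wrist key_neck [([316.0, 266.0], 0.78)]
wrist key_bar []
wrist key_tip [([316.0, 137.0], 0.79)]
wrist tap_mouth [([316.0, 104.0], 0.65)]
{'neck': [317.0, 269.0], 'bar': [317.0, 358.0], 'tip': [317.0, 141.0], 'mouth': [317.0, 98.0]}
top key_neck [([288.0, 277.0], 0.69), ([189.0, 229.0], 0.63), ([380.0, 189.0], 0.5)]
top key_bar [([188.0, 218.0], 0.8), ([275.0, 276.0], 0.75), ([380.0, 187.0], 0.44)]
top key_tip [([187.0, 250.0], 0.56), ([309.0, 281.0], 0.5), ([236.0, 224.0], 0.32)]
top tap_mouth [([374.0, 191.0], 0.73)]
{'neck': [379.0, 188.0], 'bar': [380.0, 185.0], 'tip': [376.0, 192.0], 'mouth': [375.0, 193.0]}
```

View pics/up.png

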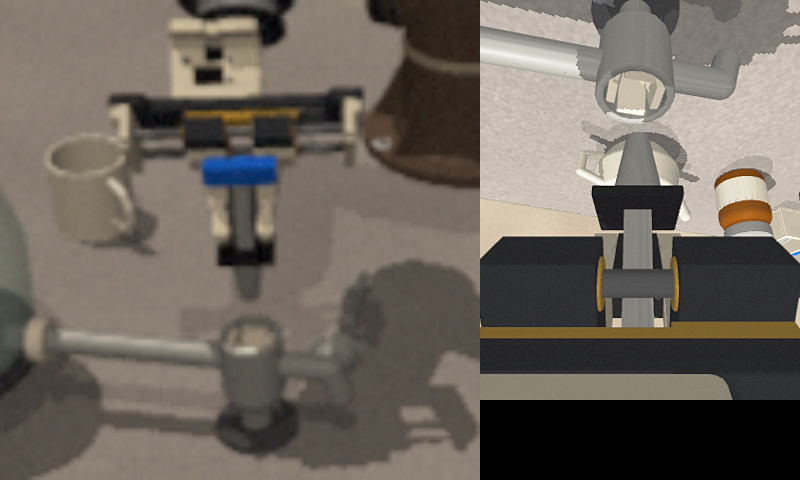

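The key is upright with its tip over the hole (tip column 317, mouth column about 315.5), so I'm lowering it.

```bash
python3 -m crank '[0,0,0,14,-1,14,0, 0,0,0,14,0,14,0, 0,0,0,11,0,11,0, 0,0,0,0,0,0,0]'; python3 -m crank '[0,0,0,2,0,2,0, 0,0,0,2,0,2,0, 0,0,0,0,0,0,0, 0,0,0,0,0,0,0]'
```

```text
clock: 15.12
tool_pos: [0.5593, -0.0215, 0.145]
orientation: [179.9, 45.0, -158.1]
force: [0.7, -0.0, -2.3]
opening: 0.0138
gripper_force: 30.0
clock: 15.62
tool_pos: [0.5594, -0.0207, 0.1408]
orientation: [180.0, 45.2, -157.9]
force: [-0.2, 0.4, -1.4]
opening: 0.0137
gripper_force: 30.0
```

```bash
python3 -m crank '[0,0,0,2,0,2,0, 0,0,0,2,0,2,0, 0,0,0,0,0,0,0]'; python3 -m crank '[0,0,0,1.4,0,1.4,0, 0,0,0,0,0,0,0, 0,0,0,0,0,0,0]';python3 -m crank '[0,0,0,1,0,1,0, 0,0,0,0,0,0,0, 0,0,0,0,0,0,0]'
```

```text
clock: 16.0
tool_pos: [0.5598, -0.0209, 0.1348]
orientation: [179.9, 45.2, -157.9]
force: [3.7, 1.2, -2.0]
opening: 0.0138
gripper_force: 30.0
clock: 16.38
tool_pos: [0.5597, -0.021, 0.1331]
orientation: [180.0, 45.2, -157.9]
force: [3.6, 0.4, 0.2]
opening: 0.0137
gripper_force: 30.0
clock: 16.75
tool_pos: [0.5597, -0.0208, 0.1317]
orientation: [180.0, 45.2, -157.9]
force: [5.0, 0.2, 1.8]
opening: 0.014
gripper_force: 30.0
```

```bash
python3 -m crank '[0,0,0,-1.2,0,1.2,0, 0,0,0,0,0,0,0, 0,0,0,0,0,0,0]'
```

```text
clock: 17.12
tool_pos: [0.5607, -0.0202, 0.1312]
orientation: [180.0, 45.1, -157.9]
force: [4.1, -1.2, 0.8]
opening: 0.0135
gripper_force: 30.0
```

```bash
python3 -m crank '[0,0,0,-1.5,0.5,1.5,0, 0,0,0,0,0,0,0, 0,0,0,0,0,0,0]'
```

```text
clock: 17.5
tool_pos: [0.5619, -0.0192, 0.1306]
orientation: [179.9, 45.1, -157.9]
force: [-2.0, -5.8, -0.8]
opening: 0.0137
gripper_force: 30.0
```

```bash
python3 -m crank '[0,0,0,0.3,-1.2,-0.3,0, 0,0,0,0,0,0,0, 0,0,0,0,0,0,0]';python3 -m crank '[0,0,0,0,0,0,1, 0,0,0,0,0,0,1, 0,0,0,0,0,0,1, 0,0,0,0,0,0,1, 0,0,0,0,0,0,1]'; python3 -m crank '[0,0,0,0,0,0,1, 0,0,0,0,0,0,1, 0,0,0,0,0,0,1, 0,0,0,0,0,0,1, 0,0,0,0,0,0,1]'
python3 - <<'E'
from h import *
s=eyes.snapshot("scene");w=eyes.snapshot("wrist")
a=cv2.resize(s[140:250,210:320],(480,480));b=cv2.resize(w[:, 160:480],(320,400))
cv2.imwrite("pics/rel.png",np.hstack([a,np.pad(b,((0,80),(0,0),(0,0)))]))
E
```

```text
clock: 17.88
tool_pos: [0.5621, -0.0199, 0.1307]
orientation: [179.9, 45.1, -158.0]
force: [-1.9, -1.8, -3.8]
opening: 0.0141
gripper_force: 30.0
clock: 18.5
tool_pos: [0.5628, -0.02, 0.1315]
orientation: [179.9, 45.2, -157.9]
force: [0.6, 0.5, 0.5]
opening: 0.0584
gripper_force: 0.0
clock: 19.12
tool_pos: [0.5627, -0.0201, 0.1314]
orientation: [179.9, 45.1, -157.9]
force: [-0.0, 0.1, 0.3]
opening: 0.0874
gripper_force: 0.0
```

View pics/rel.png

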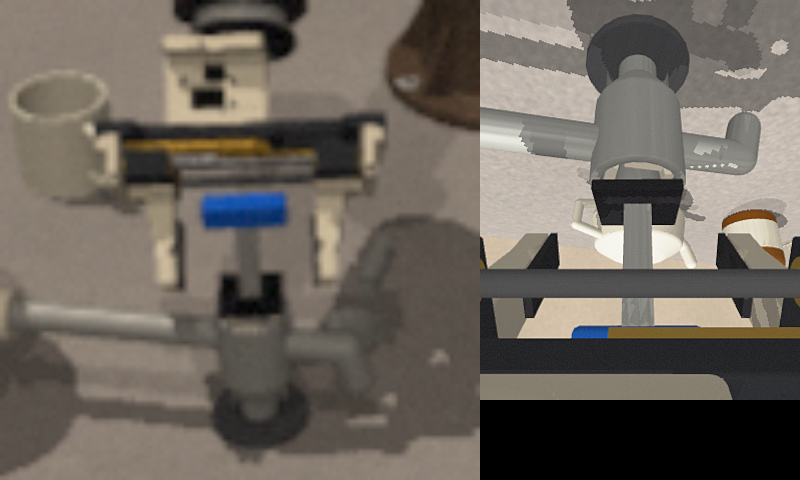

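The key stands loose and upright with the fingers clear on both sides. I'm retreating and going overhead.

```bash
python3 -m crank '[0,0,0,0,0,-30,1, 0,0,0,0,0,-40,1, 0,0,0,0,0,-40,1, 0,0,0,-30,0,-30,1, 0,0,0,-30,0,-30,1]'; python3 -m crank '[0,0.157,0,-10,0,-15,1, 0,0.157,0,-10,0,0,1, 0,0.157,0,-10,0,0,1, 0,0.157,0,-10,0,0,1, 0,0.157,0,-10,0,0,1]'; python3 -c "
from h import *
print(get_obs()['joint_pos'].round(0))
plan((.5496,-.025,.29),(180,0,-68))"
```

```text
clock: 19.85
tool_pos: [0.4897, -0.0499, 0.2954]
orientation: [180.0, 45.2, -157.9]
force: [0.9, 1.2, -0.0]
opening: 0.0873
gripper_force: 0.0
clock: 20.48
tool_pos: [0.5212, -0.0371, 0.3278]
orientation: [180.0, -0.0, -157.9]
force: [0.6, 0.2, 0.4]
opening: 0.0875
gripper_force: 0.0
[ 17.   3.  -9.  -0. -78. -85.]
shift mm [-30.9   0.5  37.8] turn [ 0.    -0.    -1.568]
then-axes shift if turned first [ -0.6 -30.9  37.8]
```

```bash
python3 -m crank '[0,0,0,-31,0,18,1, 0,0,-0.174,0,0,10,1, 0,0,-0.174,0,0,10,1, 0,0,-0.174,0,0,0,1, 0,0,-0.174,0,0,0,1]'; python3 -m crank '[0,0,-0.174,0,0,0,1, 0,0,-0.174,0,0,0,1, 0,0,-0.174,0,0,0,1, 0,0,-0.174,0,0,0,1, 0,0,-0.176,0,0,0,1]'; python3 - <<'E'
from h import *
plan((.5496,-.025,.29),(180,0,-68))
M=eyes.camera_model("wrist");w=eyes.snapshot("wrist");cv2.imwrite("pics/bar.png",w)
hsv=cv2.cvtColor(w,cv2.COLOR_BGR2HSV);m=cv2.inRange(hsv,(100,150,60),(118,255,255))
n,l,st,ce=cv2.connectedComponentsWithStats(m)
for i in range(1,n):
    if st[i,4]>300:
        r=cv2.minAreaRect(cv2.findNonZero((l==i).astype(np.uint8)));o,d=ray(0,ce[i],M);print(r,"at bar top z.192",(o+d*(.192-o[2])/d[2]).round(4))
print("expected",proj(0,(.5496,-.025,.192),M))
E
```

```text
clock: 21.1
tool_pos: [0.5494, -0.0256, 0.2883]
orientation: [-180.0, 0.1, -117.7]
force: [0.8, 0.1, -0.2]
opening: 0.0877
gripper_force: 0.0
clock: 21.72
tool_pos: [0.5494, -0.0256, 0.2885]
orientation: [-179.9, 0.1, -67.7]
force: [-0.8, -0.3, 0.0]
opening: 0.0876
gripper_force: 0.0
shift mm [-0.5 -0.4 -1.5] turn [-0.002  0.001  0.005]
then-axes shift if turned first [-0.5 -0.4 -1.5]
((320.5, 194.5), (63.0, 21.0), 90.0) at bar top z.192 [ 0.5493 -0.0306  0.192 ]
expected [317.40951352 199.83817271]
```

View pics/bar.png

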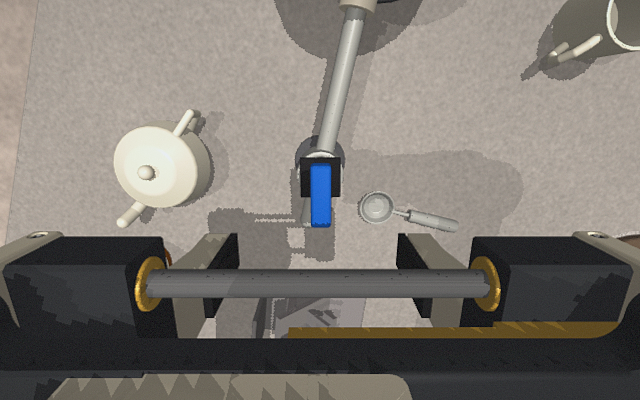

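The bar is square to the fingers, centred about column 320.5 against a finger centre of 317.5. I'll shift 2 mm, descend and re-measure.

```bash
python3 -m crank '[0,0,0.005,1,2,40,1, 0,0,0,0,0,24,1, 0,0,0,0,0,0,1]'; python3 - <<'E'
from h import *
M=eyes.camera_model("wrist");w=eyes.snapshot("wrist")
hsv=cv2.cvtColor(w,cv2.COLOR_BGR2HSV);m=cv2.inRange(hsv,(100,150,60),(118,255,255));m[:,:250]=0;m[:,400:]=0
n,l,st,ce=cv2.connectedComponentsWithStats(m)
for i in range(1,n):
    if st[i,4]>300: print(st[i],ce[i],cv2.minAreaRect(cv2.findNonZero((l==i).astype(np.uint8)))[2])
o=get_obs();Rm=R.from_euler('xyz',o['orientation'],degrees=True)
c=np.r_[o['tool_pos'][:2],.183];cor=np.array([proj(0,c+Rm.apply([a,b,d]),M) for a in(-.028,.028) for b in(-.009,.009) for d in(-.009,.009)]);print(cor.min(0),cor.max(0))
E
```

```text
clock: 22.15
tool_pos: [0.547, -0.0274, 0.223]
orientation: [179.9, 0.1, -68.5]
force: [-0.7, -0.0, 1.2]
opening: 0.0879
gripper_force: 0.0
[ 302  181   29   84 2204] [316.20644283 221.89110708] 90.0
[301.39420581 179.68239701] [330.42769    267.31240468]
```

```bash
python3 -m crank '[0,0,0,0,0,30,1, 0,0,0,0,0,20,0.6, 0,0,0,0,0,9,0.4, 0,0,0,0,0,0,0, 0,0,0,0,0,0,0]'; python3 -m crank '[0,0,0,0,0,0,0, 0,0,0,0,0,0,0, 0,0,0,0,0,0,0, 0,0,0,0,0,0,0, 0,0,0,0,0,0,0]'
```

```text
clock: 22.82
tool_pos: [0.5491, -0.027, 0.167]
orientation: [-179.7, 0.0, -68.3]
force: [-0.4, -0.7, 0.0]
opening: 0.0532
gripper_force: 0.0
clock: 23.45
tool_pos: [0.5481, -0.0272, 0.1657]
orientation: [-179.9, 0.0, -68.3]
force: [-0.2, -0.5, 0.5]
opening: 0.0176
gripper_force: 29.9
```

```bash
python3 -m crank '[0,0,-0.1,0,0,1.2,0, 0,0,-0.14,0,0,1.3,0, 0,0,-0.14,0,0,1.3,0, 0,0,0,0,0,0,0]'; python3 -m crank '[0,0,-0.14,0,0,1.3,0, 0,0,-0.14,0,0,1.3,0, 0,0,0,0,0,0,0]'
```

```text
clock: 23.95
tool_pos: [0.5488, -0.0271, 0.1628]
orientation: [-179.8, -0.1, -46.4]
force: [-2.5, 0.2, 5.6]
opening: 0.0179
gripper_force: 29.9
clock: 24.32
tool_pos: [0.5491, -0.0271, 0.1607]
orientation: [-179.8, -0.2, -30.4]
force: [-1.8, 1.5, 9.4]
opening: 0.0178
gripper_force: 29.9
```

```bash
python3 -m crank '[0,0,-0.14,0,0,1.5,0, 0,0,-0.14,0,0,1.5,0, 0,0,0,0,0,0,0]'; python3 -m crank '[0,0,-0.14,0,0,1.5,0, 0,0,-0.14,0,0,1.5,0, 0,0,0,0,0,0,0]'
```

```text
clock: 24.7
tool_pos: [0.5494, -0.027, 0.1582]
orientation: [-179.8, -0.3, -14.3]
force: [-2.9, 1.0, 12.7]
opening: 0.0177
gripper_force: 30.0
clock: 25.08
tool_pos: [0.5498, -0.0272, 0.1565]
orientation: [-179.9, -0.4, 1.8]
force: [-6.0, 0.9, 20.9]
opening: 0.0177
gripper_force: 30.0
```

```bash
python3 -m crank '[0,0,-0.07,-0.5,0,1,0, 0,0,-0.073,-0.5,0,1,0, 0,0,0,0,0,0,0, 0,0,0,0,0,0,0]'
```

```text
clock: 25.58
tool_pos: [0.55, -0.0275, 0.1564]
orientation: [180.0, -0.5, 9.9]
force: [-7.4, -0.2, 30.9]
opening: 0.0178
gripper_force: 30.0
```

```bash
python3 -m crank '[0,0,0,0,0,-1.5,0, 0,0,0,0,0,0,0.3, 0,0,0,0,0,0,0.5, 0,0,0,0,0,0,0.7, 0,0,0,0,0,0,0.7]'; python3 -m crank '[0,0,0,0,0,0,0.7, 0,0,0,0,0,0,0.7, 0,0,0,0,0,-30,0.7, 0,0,0,0,0,-60,0.8, 0,0,0,0,0,-20,0.8]'; python3 -m crank '[0,0,0,0,0,0,0.8]'; python3 - <<'E'
from h import *
w=eyes.snapshot("wrist");M=eyes.camera_model("wrist");s=eyes.snapshot("scene")
hsv=cv2.cvtColor(w,cv2.COLOR_BGR2HSV);m=cv2.inRange(hsv,(100,150,60),(118,255,255));m[:,:230]=0;m[:,420:]=0
n,l,st,ce=cv2.connectedComponentsWithStats(m)
for i in range(1,n):
    if st[i,4]>300: print(st[i],cv2.minAreaRect(cv2.findNonZero((l==i).astype(np.uint8))))
o=get_obs();Rm=R.from_euler('xyz',o['orientation'],degrees=True);print(o['tool_pos'],o['orientation'])
for z in(.173,.178):
    cor=np.array([proj(0,np.array([.549,-.0272,z])+Rm.apply([a,b,d]),M) for a in(-.028,.028) for b in(-.009,.009) for d in(-.009,.009)]);print(z,cor.min(0),cor.max(0))
cv2.imwrite("pics/end.png",np.hstack([cv2.resize(s[140:250,210:320],(400,400),interpolation=cv2.INTER_CUBIC),w[:,120:520]]))
E
```

```text
clock: 26.2
tool_pos: [0.5472, -0.0271, 0.1524]
orientation: [-179.9, -0.1, 9.8]
force: [-0.2, -0.2, 0.3]
opening: 0.0509
gripper_force: 0.0
clock: 26.82
tool_pos: [0.5486, -0.0273, 0.2668]
orientation: [-179.9, -0.5, 9.8]
force: [0.7, 0.3, -1.7]
opening: 0.0692
gripper_force: 0.0
clock: 26.95
tool_pos: [0.548, -0.0271, 0.2648]
orientation: [-179.9, -0.4, 9.8]
force: [0.0, 0.2, -1.2]
opening: 0.0699
gripper_force: 0.0
[ 307  166   23   68 1445] ((318.0, 199.5), (67.0, 22.0), 90.0)
[ 0.5466635  -0.0272915   0.26217945] [-1.79909152e+02 -1.09008368e-01  9.76305030e+00]
0.173 [305.73915857 164.10497325] [329.02376374 235.35457206]
0.178 [305.50182541 165.21239611] [329.25837457 237.82231072]
```

View pics/end.png

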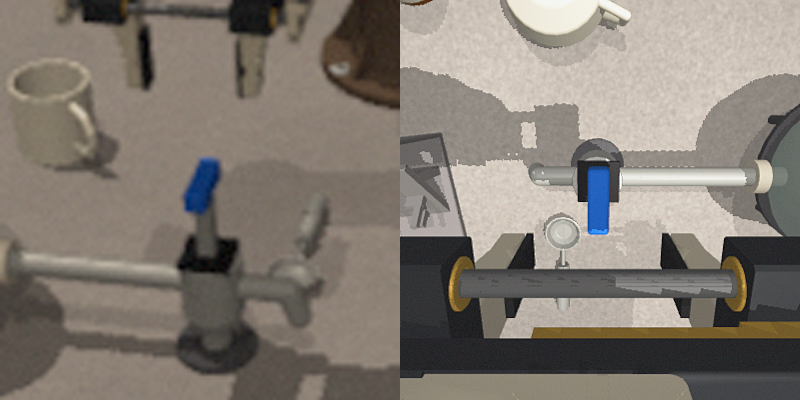

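The picture shows the collar sitting on the tap and the bar square across the pipe-to-spout line. The last 31 N press moved the key no further, so it is fully home.

```bash
python3 -m crank '[0,0,0,0,0,-20,0.8, 0,0,0,0,0,0,0.8, 0,0,0,0,0,0,0.8]'; python3 -c "
from h import *
print(ctrl.close_job())"
```

```text
clock: 27.42
tool_pos: [0.5465, -0.0273, 0.2814]
orientation: [-179.9, -0.0, 9.8]
force: [0.3, 1.1, -1.2]
opening: 0.0702
gripper_force: 0.0
the job is handed in; nothing more can be done
None
```

The job is handed in at about 27 s of the 64 s allowed: the key went in loose, was pressed home while turning, and was released with its collar on the tap and its bar square across the spout; no verdict came back, so this rests on the final camera picture and the force readings.

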